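Refit the floor panel of an upturned play bench

ROBOT

A 6-joint arm with a two-finger parallel gripper is mounted at the origin on the work surface. World frame = base frame: x ahead of the robot, y to its left, z up, the work surface at z = 0. Lengths are in m, angles in rad, forces in N, time in s.
With the tool pointing down it reaches from about 0.325 to 0.75 m from the base axis. Payload 7.6 kg.
Tool frame: the origin (TCP) lies between the finger pads; the fingertips stand 11 mm ahead of it and the grasp point (between the pads) lies 8 mm behind it; y points along the fingers, x is the direction in which the jaws open and shut, and the axes are right-handed (so a half turn about y gives the same grasp; the last joint's range is limited). The gripper opens to 85 mm and grips with 20 to 120 N. Pads are 22 mm wide; open, the fingers measure 114 mm over their backs; the gripper's body (76 mm by 85 mm) begins 54 mm behind the grasp point. The pads swing forward as they close: fully open they stand 13 mm farther back than shut.
Start: joints at [-0.07, 0.052, 1.401, -0, 1.689, -0.07], TCP at [0.525, 0, 0.242] pointing down, gripper open.
Joint ranges: [-2.9, 2.9], [-0.91, 2.17], [0.12, 2.37], [-1.06, 4.2], [0.26, 2.73], [-2.93, 2.93]. Speed limits (rad/s): [2.57, 2.57, 3.01, 3.14, 3.14, 3.14].

INTERFACE

Orientations are given as a unit quaternion [w, x, y, z].
In Python, from rig import env, cams, workorder, boxes_of gives the robot as it stands.
- The arm moves only by the tool jog_arm, never from a script. Its argument "rows" is text: rows parted by semicolons, each of 5 numbers parted by spaces: the shift along the world's x, y, z in cm, then the turn about the world's z in rad, then the opening, from 0 (shut) to 1 (fully open). In form: dx dy dz yaw claw; .... A call has 1 to 20 rows; each row is the pose to reach, as a shift and turn from the pose commanded when the call began; what a row does not reach only later rows make up. A row lasts 1/8 s, in which the tool goes at most 62.5 mm and 10.7 degrees, less where a joint would pass 70% of its speed; a pose out of reach is approached as far as the arm can. A call with a gripper value outside its range is refused whole. The fingers move at their own pace and stop on an object; "force" is the grip in N (left out, the last holds). Time passes only in rows, so rows that repeat a pose let the fingers close. It gives the time, the measured TCP pose, the force and the opening at its end, in the units of the state.
- env.get_obs(): the state, without advancing time (a new reading comes with each control period).
- cams.get_image(name): name is "scene" or "side" or "wrist"; returns a dict with "image" (480x640x3 uint8, blue, green, red), "camera_matrix" (3x3 intrinsics, pixels), "R" (3x3) and "t" (3): a world point X has camera coordinates R X + t. Camera axes: x right, y down, z forward; pixel columns grow to the right and rows downward; lengths in m; the calibration is good to about 2 mm. A picture is of the moment at which its call begins. There is no depth.
- workorder.sign_off(): hands the job in, once; it reports no verdict.
Trained networks look in a picture, given as the dict that the camera call returned (one of the last four; its "shot" number tells which), for a name from the list of things; names that differ only in an ending like _2 or _b are one class to them, and where a whole thing is asked for, a point or a joint stands for the part that bears it (a point fixed in the world has none). Each returns a list of dicts, best first, with "conf" (0 to 1); they miss things now and then, are a little off and sometimes report something else, mostly with a low value. They report only what shows in the picture. A call takes as long as a camera call.
- boxes_of(picture, target): "bbox" ([centre column, centre row, width, height] in pixels, round what is visible of it).
The state is a dict: "time": time; "qpos": joint angles; "qvel": joint speeds; "joint_torque": joint torques, N m; "position": TCP position; "tcp_rot": TCP orientation; "contact_force": force on the tool from outside, world axes, zero at the start; "torque": the same for the moment, N m; "finger_gap": finger opening in m.
Only numpy, scipy, OpenCV 4.12 (cv2) and the standard library are available. Lean on these libraries where they do the work, as an engineer would, in place of code of your own. Each camera call takes 0.05 s, during which the arm holds its last target.

TASK

Take the filler tin off the loose plywood panel and stand it upright in the grey tray. Then tip the panel slantwise through the bench's opening, which is shorter than the panel, let it settle flat on the ledges inside, and slide it back until it stops against the wall under the short lip, so that both ends are tucked under the lips. Leave the tin standing in the tray and the other things where they are.

Things in the scene. Friction and masses are not known exactly. Their poses are not given: they have to be found in the camera images.
- bench: Wooden play bench lying upside down, fixed, 240 (x) by 390 (y) by 100 mm high, flat on top. Origin: centre of its underside, on the table; y runs along it. In its frame, mm: unbroken deck from y=-195 to +4, then a rectangular opening y +4 to +140, x -58 to +58, flush with the deck; top board 12 thick. Four round stub legs, 36 diameter, stand 50 above the top at x=+-100, y=-175 and +177.
- deck (a point): Point on the bench's top at bench x 0, y -10, z 100 mm, straight above the stop wall; axes as the bench. The well under the opening is longer than it: 190 mm, from the stop wall (bench y=-10) to the far wall (y=+180), 116 wide with plain side walls. So the top board overhangs it as a short lip (14 mm) at the deck end and a deep lip (40 mm) at the far end.
- home (a point): Where the panel's centre lies when home: bench x 0, y +70, z 70 mm; axes as the bench. The panel then lies flat on the ledges against the stop wall, 14 mm under the short lip and 10 under the deep one. A ledge 22 wide (|x| 36 to 58) runs along each side wall for the well's whole length, top at height 64 (24 clear under the lips); between them it is empty down to the table.
- panel: Loose flat plywood panel, 104 (x) by 160 (y) by 12 mm, about 160 g, with a 46 mm square hand hole in the middle; the same either way round. Origin: centre of its underside. Starts flat on the bench's deck, skew and off line. 24 mm longer than the opening, 12 narrower than it, 30 shorter than the well. Fingertips in the hole can push it any way; in the well there is free depth below it.
- panel_mid (a point): Centre of the panel, 6 mm above its origin, in the middle of its hole; axes as the panel. Squared up and pushed to the bench's +y, the panel overbalances once its centre passes the deck's edge (y=+4), its leading end lands on the ledges and slides under the deep lip. Its tail may catch on the short lip's edge until the panel is pushed right up to the far wall; then it drops flat.
- tin: Closed round steel filler tin, 60 mm diameter, 70 tall, about 220 g, standing on the panel at the start. Origin: centre of its underside.
- tray: Shallow open grey plastic tray, fixed to the table, 120 by 120 by 35 mm high outside, walls and floor 5. Origin: centre of its underside. It is to the left or right of the bench; a closed cardboard box stands at the other side.
- glue: White glue bottle, 36 mm diameter, 105 tall, standing on the bench's strip beside the opening, on its -x side. Origin: centre of its underside. Leave alone.
- scraper: Flat paint scraper, 100 mm long, 26 wide, 14 high, lying along the bench's strip beside the opening, on its +x side. Leave alone.
- can: Aluminium can, 64 mm diameter, 120 tall, standing on the table to the far right. Leave alone.
- brush: Brush with wooden handle lying on the table before the bench, right. Leave alone.
- sander: Cork block 90 by 50 by 35 mm lying on the table before the bench, left. Leave alone.
- screwbox: Closed cardboard box, fixed, 110 by 100 by 55 mm, at the side of the bench where the tray is not. Origin: centre of its underside.

How it is judged:
By the outcome, as a careful person would: the job done as asked, in the order asked, and still so for the second after the job is handed in, with the robot touching nothing.
It also fails if it takes over 67 s, if anything falls off the work surface, if the arm or the gripper's body presses on something with over 40 N, if the wrist force passes 120 N, or if a joint passes its speed limit or range.

## Working session

There is one attempt and no reset: what is moved stays moved. The work goes in short steps, Python scripts to look and compute and a tool call to move; the robot and the scene stay as the last step left them, time stands still between calls to the robot, and variables do not carry over. Pictures are saved under pics/ and viewed, and the job is handed in when it is done.

Besides the shell and the picture viewer there is one more tool, called as name(argument=value, ...) on one line, values as JSON. jog_arm: Moves the arm, as the interface text tells. Its arguments: {"type":"object","properties":{"rows":{"type":"string"},"force":{"type":"number"}},"required":["rows"]}

```bash
mkdir -p pics; ls; cat > h.py <<'E'
import numpy as np, cv2
from rig import env, cams, workorder, boxes_of
def shot(n,f):
    p=cams.get_image(n); cv2.imwrite('pics/'+f,p['image']); return p
def ray(p,u,v,z):
    K=p['camera_matrix'];R=np.array(p['R']);t=np.array(p['t'])
    d=R.T@np.linalg.inv(K)@np.array([u,v,1.]); c=-R.T@t
    s=(z-c[2])/d[2]; return c+s*d
def proj(p,X):
    K=p['camera_matrix'];R=np.array(p['R']);t=np.array(p['t'])
    X=np.atleast_2d(X); q=(K@(R@X.T+t[:,None])); return (q[:2]/q[2]).T
E
python3 - <<'E'
from h import *
o=env.get_obs();print(o['time'],o['position'],o['tcp_rot'],o['contact_force'],o['finger_gap'])
for n in ['scene','side','wrist']:
    p=shot(n,n+'0.png'); print(n,-np.array(p['R']).T@p['t'])
    for k in ['bench','panel','tin','tray','glue','scraper','screwbox']:
        b=boxes_of(p,k); print(k,[(np.round(x['bbox']).tolist(),round(x['conf'],2)) for x in b[:2]])
E
```

```text
pics
0.0 [5.24701797e-01 4.52344393e-05 2.41464111e-01] [ 7.07148462e-01 -7.07064645e-01  5.68439149e-04  5.62567674e-04] [0.75093321 0.17238973 0.78502948] 0.08560563718580631
scene [ 0.89666074 -0.5552071   0.79891157]
bench [([346.0, 268.0, 196.0, 211.0], 0.75)]
panel [([331.0, 274.0, 90.0, 79.0], 0.77)]
tin [([346.0, 244.0, 31.0, 48.0], 0.84)]
tray [([402.0, 174.0, 49.0, 43.0], 0.77)]
glue [([329.0, 199.0, 20.0, 45.0], 0.74), ([328.0, 181.0, 31.0, 21.0], 0.21)]
scraper [([413.0, 238.0, 27.0, 36.0], 0.98)]
screwbox [([215.0, 360.0, 79.0, 91.0], 0.79), ([227.0, 272.0, 52.0, 46.0], 0.33)]
side [0.43185882 0.83170361 0.95727389]
bench [([293.0, 252.0, 123.0, 176.0], 0.79)]
panel [([292.0, 206.0, 51.0, 54.0], 0.62)]
tin [([292.0, 203.0, 29.0, 44.0], 0.66)]
tray [([330.0, 405.0, 82.0, 74.0], 0.85)]
glue [([337.0, 230.0, 13.0, 43.0], 0.8)]
scraper [([249.0, 266.0, 20.0, 38.0], 0.72)]
screwbox [([336.0, 168.0, 45.0, 34.0], 0.7), ([291.0, 204.0, 31.0, 45.0], 0.42)]
wrist [0.52453236 0.08080001 0.37400574]
bench []
panel [([369.0, 329.0, 150.0, 191.0], 0.69), ([345.0, 236.0, 384.0, 472.0], 0.17)]
tin [([386.0, 323.0, 100.0, 134.0], 0.61)]
tray []
glue [([214.0, 205.0, 87.0, 86.0], 0.71)]
scraper [([494.0, 96.0, 39.0, 163.0], 0.7)]
screwbox []
```

View pics/scene0.png

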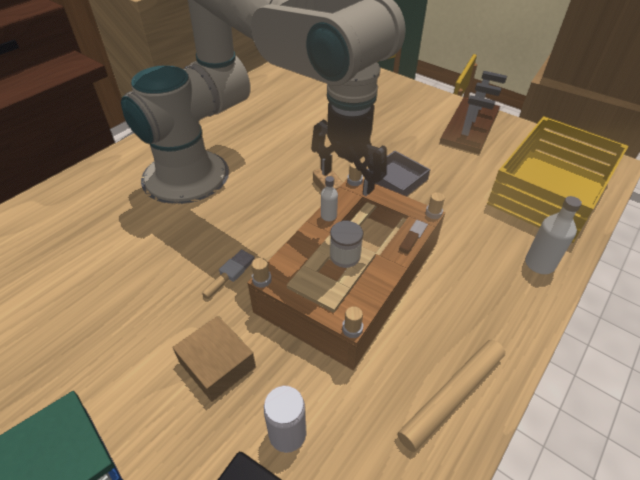

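View pics/side0.png

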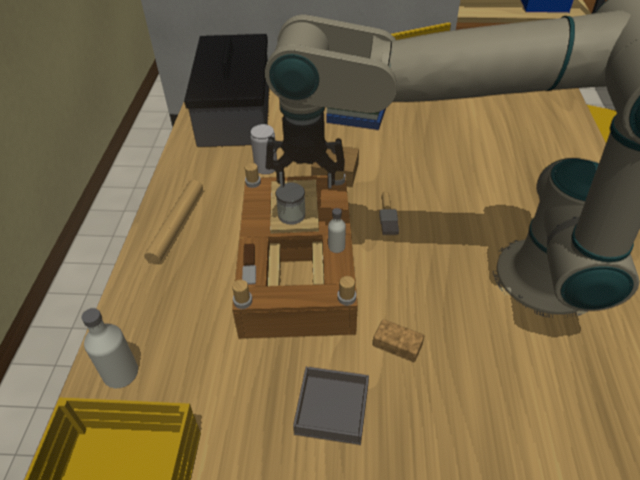

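View pics/wrist0.png

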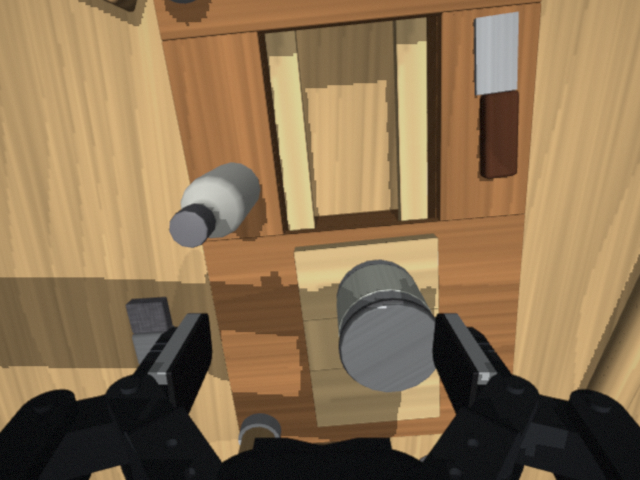

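The wrist view has +x to the right and +y up. The opening's corners are at about (262,32), (440,13), (286,232) and (440,218). The panel's far edge runs (296,250)–(437,237). The tin top is at about (388,345), and the bottle at (215,205) is left of the opening. The tray is at the +y side of the bench.

```bash
python3 - <<'E'
from h import *
p=shot('wrist','w1.png')
im=p['image']
cv2.imwrite('pics/w1z.png',cv2.resize(im[0:440,150:550],None,fx=1.36,fy=1.36,interpolation=cv2.INTER_CUBIC))
for n,uvs,z in [('open',[(262,32),(440,13),(286,232),(440,218)],.1),('panel',[(296,250),(437,237),(317,428),(440,415)],.112),('tin',[(388,345)],.182)]:
    for uv in uvs: print(n,uv,ray(p,*uv,z).round(4))
s=shot('side','s1.png')
cv2.imwrite('pics/s1z.png',cv2.resize(s['image'][150:450,220:420],None,fx=2,fy=2,interpolation=cv2.INTER_CUBIC))
b=boxes_of(s,'tray')[0]['bbox'];print(b,ray(s,b[0],b[1],.02))
# tray top corners
E
```

```text
open (262, 32) [0.4866 0.1275 0.1   ]
open (440, 13) [0.5983 0.1381 0.1   ]
open (286, 232) [ 0.4979 -0.0051  0.1   ]
open (440, 218) [0.6109 0.0056 0.1   ]
panel (296, 250) [ 0.5058 -0.0149  0.112 ]
panel (437, 237) [ 0.6064 -0.0051  0.112 ]
panel (317, 428) [ 0.5202 -0.1761  0.112 ]
panel (440, 415) [ 0.6235 -0.1624  0.112 ]
tin (388, 345) [ 0.5624 -0.0475  0.182 ]
[330.5, 406.6, 75.7, 81.5] [0.45980079 0.34760409 0.02      ]
```

View pics/w1z.png

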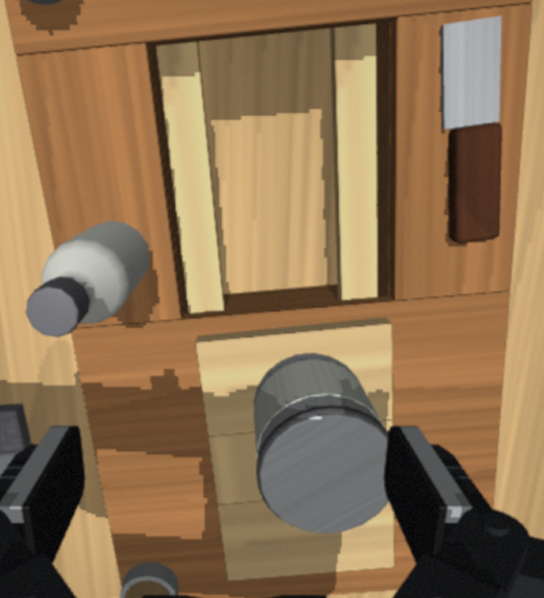

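View pics/s1z.png

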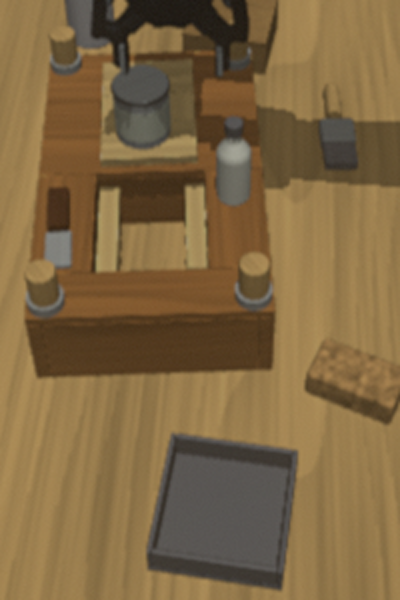

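```bash
python3 - <<'E'
from h import *
from scipy.optimize import least_squares
P={n:cams.get_image(n) for n in ['scene','side','wrist']}
a=np.linspace(0,2*np.pi,60)
def cyl(x,y,z0,r=.03,h=.07): return np.vstack([np.c_[x+r*np.cos(a),y+r*np.sin(a),0*a+z] for z in (z0,z0+h)])
obs={n:boxes_of(P[n],'tin')[0]['bbox'] for n in P}
for sub in (['scene','side'],['scene','side','wrist'],['wrist']):
    def f(v):
        r=[]
        for n in sub:
            q=proj(P[n],cyl(v[0],v[1],.112)); lo,hi=q.min(0),q.max(0);b=obs[n]
            D=1.1 if n!='wrist' else .35
            r+=list(np.r_[(lo+hi)/2-b[:2]]*D*1)
        return r
    s=least_squares(f,[.56,-.05]);print(sub,s.x.round(4),np.round(s.fun,1))
q=proj(P['wrist'],cyl(.5624,-.0475,.112));print(q.min(0),q.max(0),obs['wrist'])
S=P['side']
c=[(307,368.5),(369,375),(361,438),(294.5,428)]
X=np.array([ray(S,*u,.035) for u in c]);print(X.round(4),X.mean(0).round(4))
for n in ['scene','side']:
    b=boxes_of(P[n],'tray')[0]['bbox'];print(n,ray(P[n],b[0],b[1],.0175).round(4))
E
```

```text
['scene', 'side'] [ 0.5651 -0.0511] [ 0.5 -0.3  0.4 -0.7]
['scene', 'side', 'wrist'] [ 0.564  -0.0502] [ 0.3 -0.9  0.9 -0.4  1.   0.5]
['wrist'] [ 0.5622 -0.049 ] [0. 0.]
[332.60903993 253.34868105] [440.39324767 388.2180691 ] [386.0, 322.8, 97.7, 131.1]
[[0.5069 0.2809 0.035 ]
 [0.3913 0.289  0.035 ]
 [0.4048 0.4102 0.035 ]
 [0.5194 0.3981 0.035 ]] [0.4556 0.3445 0.035 ]
scene [0.4708 0.3441 0.0175]
side [0.46   0.3473 0.0175]
```

jog_arm(rows="3.8 -4.9 0 0 1; 3.8 -4.9 -3 0 1; 3.8 -4.9 -8.4 0 1; 3.8 -4.9 -8.4 0 1; 3.8 -4.9 -8.4 0 0.5; 3.8 -4.9 -8.4 0 0.5; 3.8 -4.9 -8.4 0 0.5; 3.8 -4.9 -8.4 0 0.5", force=40)

```text
time: 2.75
position: [0.5645, -0.0491, 0.1619]
tcp_rot: [-0.707, 0.707, 0.002, 0.002]
contact_force: [1.1, 1.3, 7.0]
finger_gap: 0.0592
```

jog_arm(rows="0 0 4 0 0.5; 0 0 9 0 0.5; 0 0 14 0 0.5; 0 0 14 0 0.5")

```text
time: 3.25
position: [0.5642, -0.0491, 0.3048]
tcp_rot: [-0.707, 0.708, 0.004, 0.004]
contact_force: [0.4, -0.7, -2.3]
finger_gap: 0.059
```

```bash
python3 - <<'E'
from h import *
o=env.get_obs();print(o['time'],o['position'],o['finger_gap'],o['contact_force'])
p=shot('side','s2.png');w=shot('wrist','w2.png')
cv2.imwrite('pics/c2.png',np.hstack([cv2.resize(p['image'],(400,300)),cv2.resize(w['image'],(400,300))]))
E
```

```text
3.25 [ 0.56420057 -0.0490724   0.30480839] 0.05895959020409225 [ 0.4339116  -0.68324221 -2.26568825]
```

View pics/c2.png

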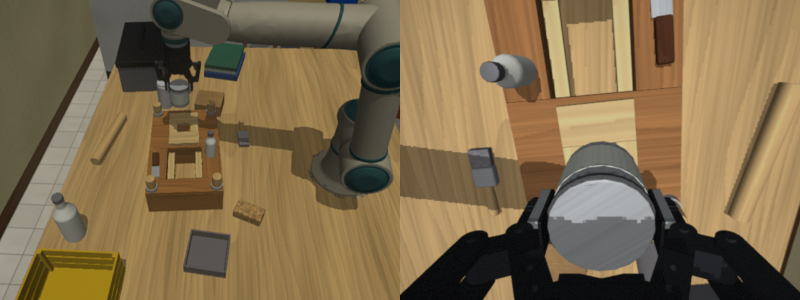

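View pics/w2.png

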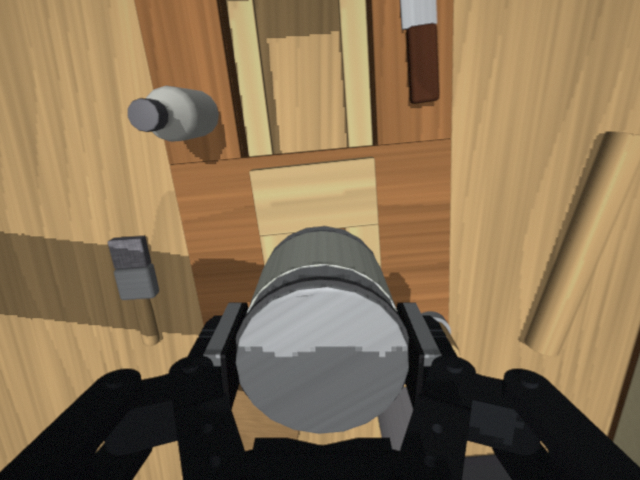

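The tin is held level; the wrist view shows it centred at (323,345) between the pads. Next I carry it to the tray.

jog_arm(rows="-1.5 5.7 0 0 0.5; -3 11.4 0 0 0.5; -4.6 17 0 0 0.5; -6.2 23 0 0 0.5; -7.7 28.5 0 0 0.5; -9.2 34 0 0 0.5; -10.7 39.5 -3 0 0.5; -10.7 39.5 -8 0 0.5; -10.7 39.5 -14 0 0.5; -10.7 39.5 -18 0 0.5; -10.7 39.5 -18 0 0.5")

```text
time: 4.72
position: [0.4533, 0.3443, 0.113]
tcp_rot: [-0.705, 0.709, -0.003, -0.003]
contact_force: [0.1, -0.2, -1.1]
finger_gap: 0.0591
```

```bash
python3 - <<'E'
from h import *
o=env.get_obs();print(o['time'],o['position'],o['finger_gap'],o['contact_force'])
p=shot('side','s3.png');w=shot('wrist','w3.png')
E
```

```text
4.725 [0.45331159 0.34429716 0.11295351] 0.05914830782803242 [ 0.06514746 -0.21934702 -1.0732839 ]
```

View pics/s3.png

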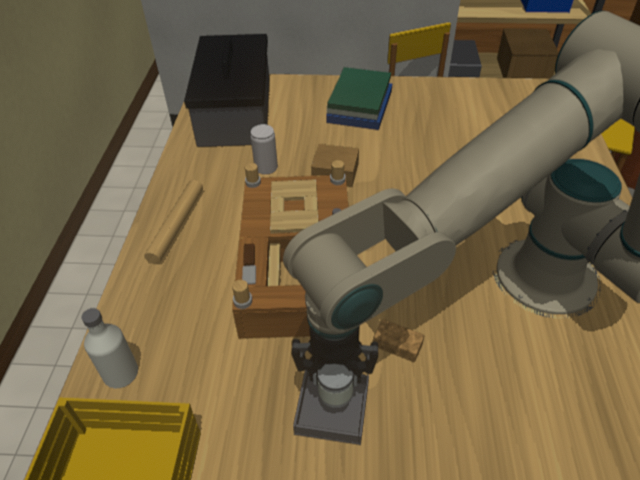

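View pics/w3.png

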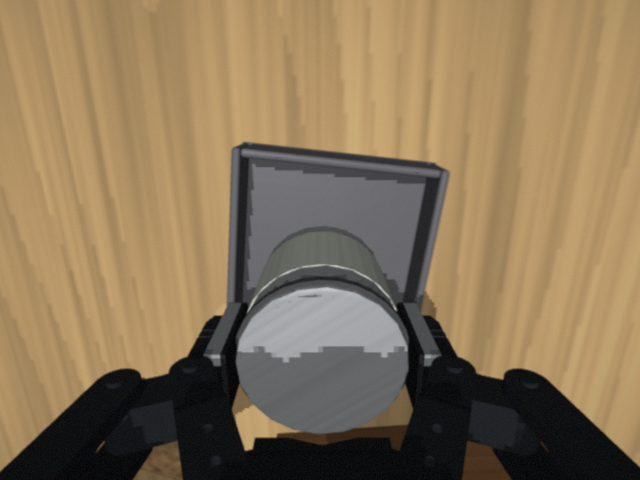

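```bash
python3 - <<'E'
from h import *
w=cams.get_image('wrist')
A=ray(w,235,146,.035);B=ray(w,447,170,.035);print(A,B,np.linalg.norm(A-B))
d=(B-A)/np.linalg.norm(B-A); n=np.array([d[1],-d[0],0]); print('ctr',(A+B)/2+n*.06)
o=env.get_obs();print(o['position'])
E
```

```text
[0.40841391 0.40821721 0.035     ] [0.5249163  0.39517054 0.035     ] 0.11723063798807205
ctr [0.45998767 0.3420666  0.035     ]
[0.4567528  0.34648176 0.12033103]
```

jog_arm(rows="0 -0.2 -3 0 0.5; 0 -0.2 -5 0 0.5; 0 -0.2 -6 0 0.5; 0 -0.2 -6 0 0.5; 0 -0.2 -6 0 0.5; 0 -0.2 -6 0 0.5")

```text
time: 5.62
position: [0.4565, 0.3444, 0.0595]
tcp_rot: [0.707, -0.707, -0.001, -0.001]
contact_force: [-0.0, -0.7, -2.1]
finger_gap: 0.0588
```

jog_arm(rows="0 0 -0.2 0 0.5; 0 0 -0.4 0 0.5; 0 0 -0.4 0 0.5; 0 0 -0.4 0 0.5")

```text
time: 6.12
position: [0.4561, 0.3442, 0.0549]
tcp_rot: [0.707, -0.707, -0.0, -0.0]
contact_force: [-3.0, -2.1, 5.1]
finger_gap: 0.0591
```

Contact: the force went from −2 N to +5 N, so the tin stands on the tray floor. I'll release it gently and go up.

jog_arm(rows="0 0 0 0 0.75; 0 0 0 0 0.8; 0 0 0 0 0.8; 0 0 0 0 0.8; 0 0 5 0 0.8; 0 0 10 0 0.8; 0 0 16 0 0.6; 0 0 22 0 0.4; 0 0 22 0 0.2")

```text
time: 7.25
position: [0.4573, 0.3449, 0.2809]
tcp_rot: [0.709, -0.705, -0.003, -0.003]
contact_force: [0.0, 0.5, 0.3]
finger_gap: 0.018
```

```bash
python3 - <<'E'
from h import *
o=env.get_obs();print(o['time'],o['position'],o['finger_gap'],o['contact_force'])
p=shot('side','s4.png');w=shot('wrist','w4.png')
cv2.imwrite('pics/c4.png',np.hstack([cv2.resize(p['image'][130:460,200:440],(400,550)),cv2.resize(w['image'],(400,550))]))
E
```

```text
7.25 [0.45734507 0.34490425 0.28090005] 0.017977809124567555 [0.00659242 0.45090944 0.26071814]
```

View pics/c4.png

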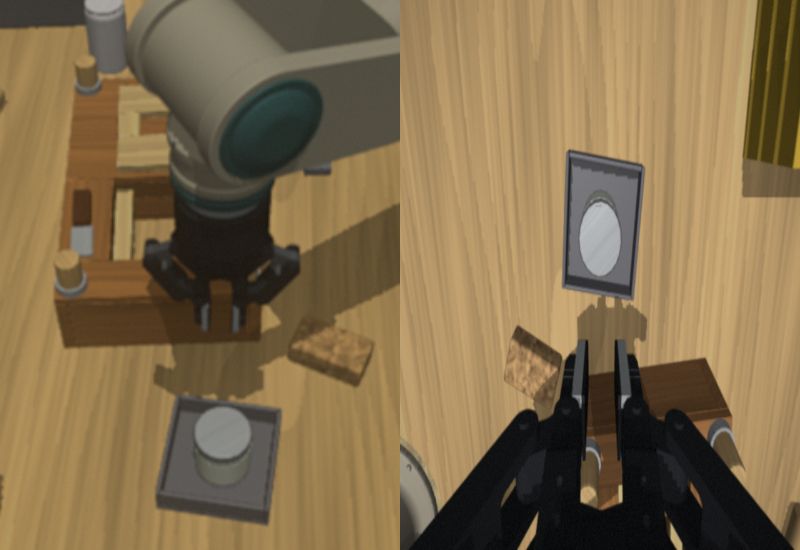

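The tin stands upright, centred in the tray, and nothing else has moved. Next I move over the panel.

jog_arm(rows="1.5 -5.6 2 0 0; 3 -11.2 2 0 0; 4.5 -16.9 2 0 0; 6 -22.5 2 0.03 0; 7.5 -28.2 2 0.06 0; 9 -33.9 2 0.09 0; 10.5 -39.5 2 0.09 0; 10.5 -39.5 2 0.09 0; 10.5 -39.5 2 0.09 0; 10.5 -39.5 2 0.09 0")

```text
time: 8.6
position: [0.5608, -0.0497, 0.2938]
tcp_rot: [0.706, -0.706, -0.032, 0.033]
contact_force: [-0.8, 0.7, -0.8]
finger_gap: 0.0001
```

```bash
python3 - <<'E'
from h import *
o=env.get_obs();print(o['time'],o['position'],o['finger_gap'],o['contact_force'])
p=shot('side','s5.png');w=shot('wrist','w5.png')
E
```

```text
8.6 [ 0.56077817 -0.04968426  0.2937554 ] 0.0001242637643728277 [-0.82456144  0.65316117 -0.8419985 ]
```

View pics/w5.png

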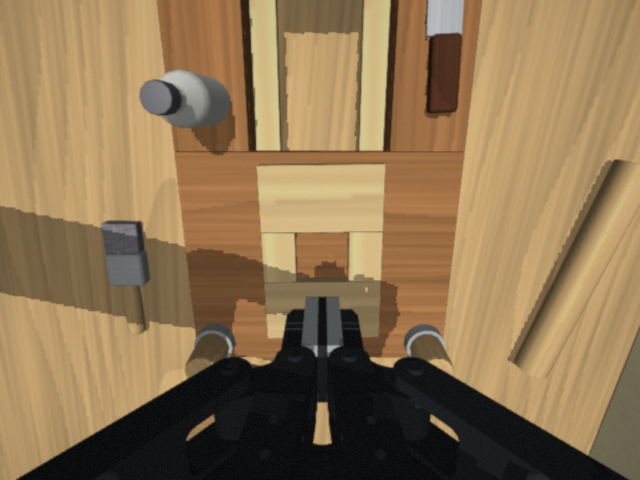

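View pics/s5.png

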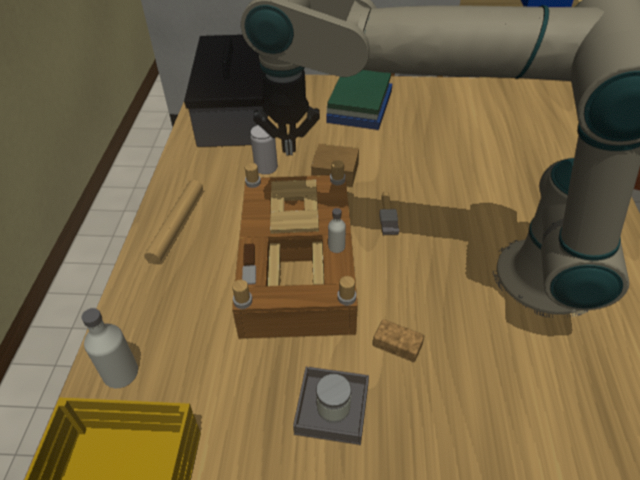

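The picture is square with the bench. The opening's near edge is at row 151, columns 249–391. The panel's front edge runs (257,166)–(384,164) and its hole is at about (322,257).

```bash
python3 - <<'E'
from h import *
w=cams.get_image('wrist'); o=env.get_obs();print(o['position'])
im=w['image'];cv2.imwrite('pics/w6.png',cv2.resize(im[130:360,220:420],None,fx=3,fy=2.6,interpolation=cv2.INTER_CUBIC))
for n,us,z in [('open',[(249,151),(391,151)],.1),('deck',[(175,152),(464,151)],.1),('pan',[(257,166),(384,164),(268,338),(379,337)],.112),('hole',[(296,233),(348,232),(296,282),(348,281)],.112)]:
    X=np.array([ray(w,*u,z) for u in us]);print(n,X.round(4)[:,:2].tolist(),X.mean(0).round(4), np.arctan2(X[1,1]-X[0,1],X[1,0]-X[0,0]).round(3))
E
```

```text
[ 0.56092033 -0.04990783  0.29434752]
open [[0.496, -0.0069], [0.6126, 0.0038]] [ 0.5543 -0.0015  0.1   ] 0.091
deck [[0.4352, -0.0133], [0.6725, 0.0093]] [ 0.5539 -0.002   0.1   ] 0.095
pan [[0.5049, -0.0167], [0.6063, -0.0059], [0.5212, -0.1751], [0.6243, -0.1646]] [ 0.5642 -0.0906  0.112 ] 0.107
hole [[0.5401, -0.0702], [0.5839, -0.0653], [0.5432, -0.1157], [0.5891, -0.1105]] [ 0.5641 -0.0904  0.112 ] 0.111
```

View pics/w6.png

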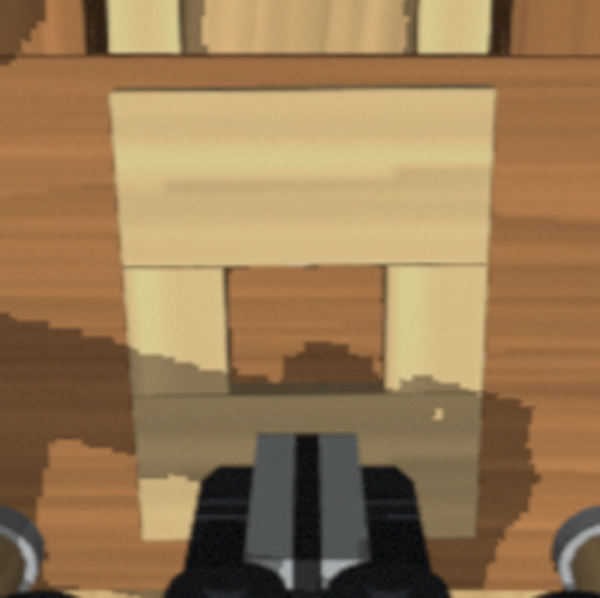

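jog_arm(rows="0.3 -4 -5 0 0; 0.3 -4 -10 0 0; 0.3 -4 -15 0 0; 0.3 -4 -17.2 0 0; 0.3 -4 -17.6 0 0; 0.3 -4 -17.6 0 0; 0.3 -4 -17.6 0 0", force=20)

```text
time: 9.62
position: [0.5648, -0.091, 0.1201]
tcp_rot: [-0.706, 0.707, 0.033, -0.031]
contact_force: [-0.6, 0.4, 0.6]
finger_gap: -0.0002
```

```bash
python3 - <<'E'
from h import *
o=env.get_obs();print(o['time'],o['position'],o['finger_gap'],o['contact_force'])
w=shot('wrist','w7.png');s=shot('side','s7.png')
cv2.imwrite('pics/c7.png',np.hstack([cv2.resize(w['image'],(500,375)),cv2.resize(s['image'][120:320,220:360],(262,375))]))
E
```

```text
9.625 [ 0.56483512 -0.09100036  0.1201072 ] -0.00015145141625671005 [-0.56904305  0.39411085  0.63773003]
```

View pics/c7.png

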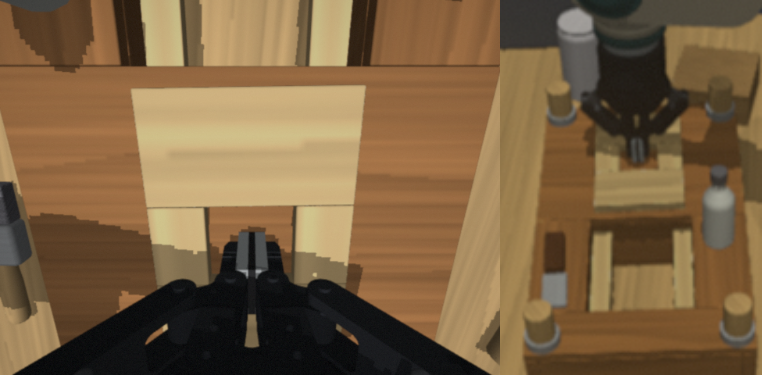

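The fingers are centred over the hole, with the tips at its level. I go a bit lower and open inside the hole to square the panel to the gripper.

jog_arm(rows="0 0 -0.4 0 0; 0 0 -0.6 0 0; 0 0 -0.6 0 0.1; 0 0 -0.6 0 0.2; 0 0 -0.6 0 0.3; 0 0 -0.6 0 0.35; 0 0 -0.6 0 0.35")

```text
time: 10.6
position: [0.564, -0.091, 0.1122]
tcp_rot: [0.706, -0.706, -0.032, 0.032]
contact_force: [-0.7, 0.0, -1.8]
finger_gap: 0.0214
```

```bash
python3 - <<'E'
from h import *
o=env.get_obs();print(o['time'],o['position'],o['finger_gap'],o['contact_force'])
w=shot('wrist','w8.png')
E
```

```text
10.6 [ 0.56395778 -0.09096795  0.11220665] 0.021358839951627687 [-0.74672628  0.00966727 -1.84982944]
```

View pics/w8.png

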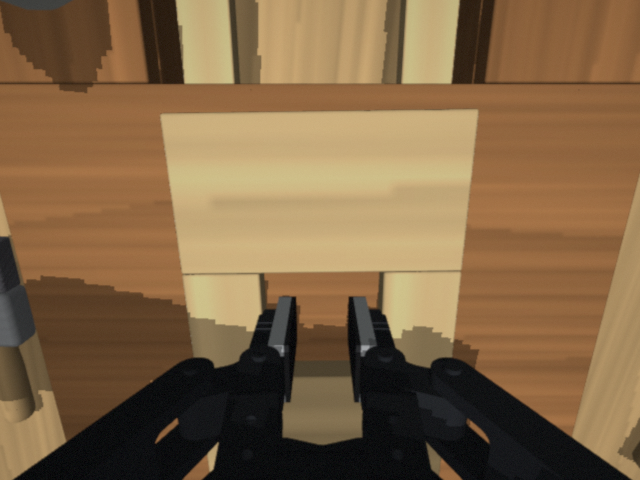

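```bash
python3 - <<'E'
from h import *
w=cams.get_image('wrist')
cv2.imwrite('pics/w9.png',cv2.resize(w['image'][60:300,120:520],None,fx=2,fy=2,interpolation=cv2.INTER_CUBIC))
for n,us,z in [('open',[(148,84),(489,83.5)],.1),('line',[(30,85),(610,83.5)],.1),('pan',[(162,115),(477,110.5)],.112),('hole',[(262,273),(384,272)],.112),('back',[(185,273.5),(462,270.5)],.112)]:
    X=np.array([ray(w,*u,z) for u in us]);print(n,X.round(4)[:,:2].tolist(),X.mean(0).round(4), np.arctan2(X[1,1]-X[0,1],X[1,0]-X[0,0]).round(3))
E
```

```text
open [[0.4956, -0.0075], [0.6128, 0.0032]] [ 0.5542 -0.0021  0.1   ] 0.091
line [[0.4549, -0.0114], [0.6544, 0.0069]] [ 0.5547 -0.0022  0.1   ] 0.092
pan [[0.5047, -0.0167], [0.6061, -0.0063]] [ 0.5554 -0.0115  0.112 ] 0.103
hole [[0.5392, -0.0695], [0.5841, -0.0651]] [ 0.5616 -0.0673  0.112 ] 0.098
back [[0.5109, -0.0722], [0.6126, -0.0619]] [ 0.5617 -0.0671  0.112 ] 0.101
```

View pics/w9.png

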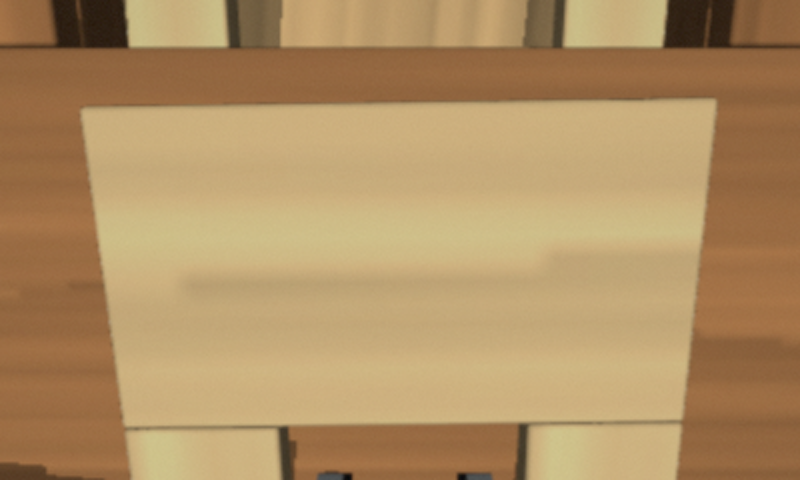

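jog_arm(rows="-0.15 0 0 -0.01 0.35; -0.25 1 0 -0.01 0.35; -0.34 2 0 -0.01 0.35; -0.43 3 0 -0.01 0.35; -0.52 4 0 -0.01 0.35; -0.61 5 0 -0.01 0.35; -0.71 6 0 -0.01 0.35; -0.8 7 0 -0.01 0.35; -0.89 8 0 -0.01 0.35; -0.89 8 0 -0.01 0.35; -0.89 8 0 -0.01 0.35")

```text
time: 12.08
position: [0.5551, -0.0111, 0.1123]
tcp_rot: [-0.706, 0.707, 0.028, -0.028]
contact_force: [0.8, 0.6, -1.7]
finger_gap: 0.0211
```

```bash
python3 - <<'E'
from h import *
o=env.get_obs();print(o['time'],o['position'],o['finger_gap'],o['contact_force'])
w=shot('wrist','w10.png');s=shot('side','s10.png')
cv2.imwrite('pics/c10.png',np.hstack([cv2.resize(w['image'],(500,375)),cv2.resize(s['image'][120:320,220:360],(262,375))]))
E
```

```text
12.075 [ 0.55512567 -0.01113777  0.1123135 ] 0.021131276996137646 [ 0.81808045  0.56896014 -1.6948061 ]
```

View pics/w10.png

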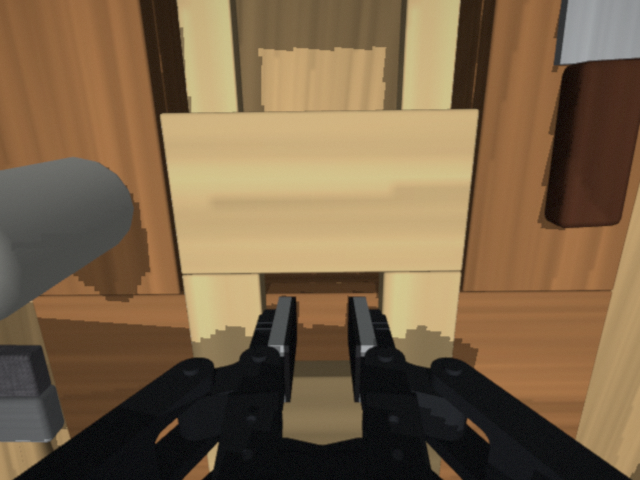

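View pics/c10.png

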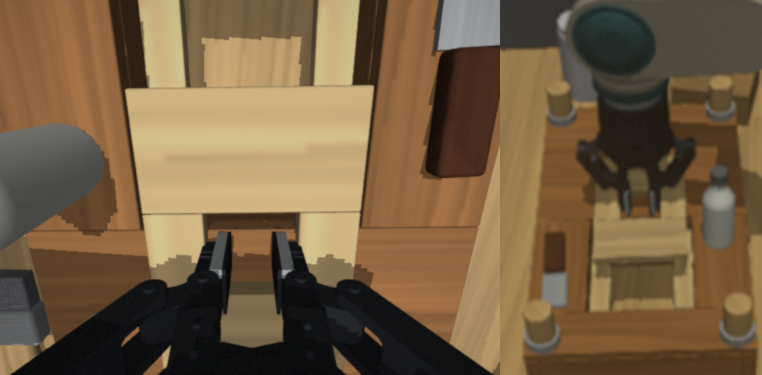

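```bash
python3 - <<'E'
from h import *
from scipy.optimize import least_squares
a=np.linspace(0,2*np.pi,60)
P={n:cams.get_image(n) for n in ['scene','side']}
obs={n:boxes_of(P[n],'glue')[0]['bbox'] for n in P}
def f(v):
    r=[]
    for n in P:
        q=np.vstack([proj(P[n],np.c_[v[0]+.018*np.cos(a),v[1]+.018*np.sin(a),0*a+.1]),proj(P[n],np.c_[v[0]+.009*np.cos(a),v[1]+.009*np.sin(a),0*a+.205])])
        r+=list((q.min(0)+q.max(0))/2-obs[n][:2])
    return r
s=least_squares(f,[.474,.03]);print(s.x,s.fun.round(1),obs)
d=s.x-np.array([.5542,-.0021]);c,sn=np.cos(.092),np.sin(.092)
print('bench',d[0]*c+d[1]*sn,-d[0]*sn+d[1]*c+.004)
p=shot('scene','sc11.png');cv2.imwrite('pics/sc11z.png',cv2.resize(p['image'][120:360,230:470],None,fx=2.4,fy=2.4,interpolation=cv2.INTER_CUBIC))
E
```

```text
[0.46400652 0.02453178] [0.2 0.4 0.3 0.2] {'scene': [327.5, 199.4, 16.6, 43.7], 'side': [335.4, 228.8, 14.8, 44.5]}
bench -0.08736538469867591 0.03880524875867812
```

View pics/sc11z.png

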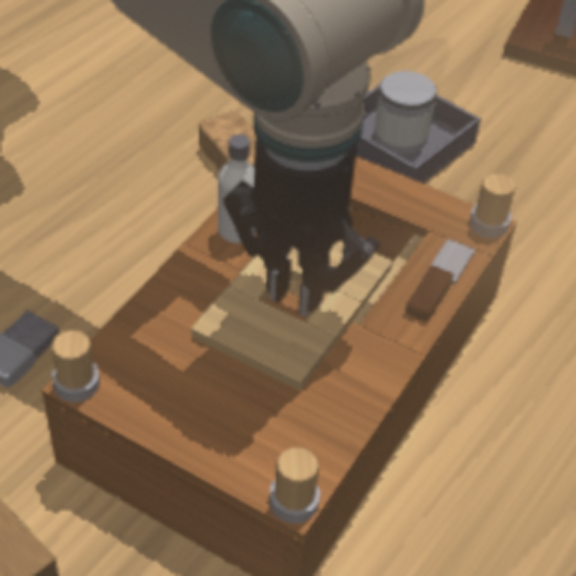

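```bash
python3 - <<'E'
from h import *
s=cams.get_image('side');p=cams.get_image('scene')
a=cv2.resize(s['image'][160:260,250:370],None,fx=5,fy=5,interpolation=cv2.INTER_CUBIC)
b=cv2.resize(p['image'][160:260,300:420],None,fx=5,fy=5,interpolation=cv2.INTER_CUBIC)
cv2.imwrite('pics/k1.png',a);cv2.imwrite('pics/k2.png',b)
E
```

```text
(no output)
```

View pics/k1.png

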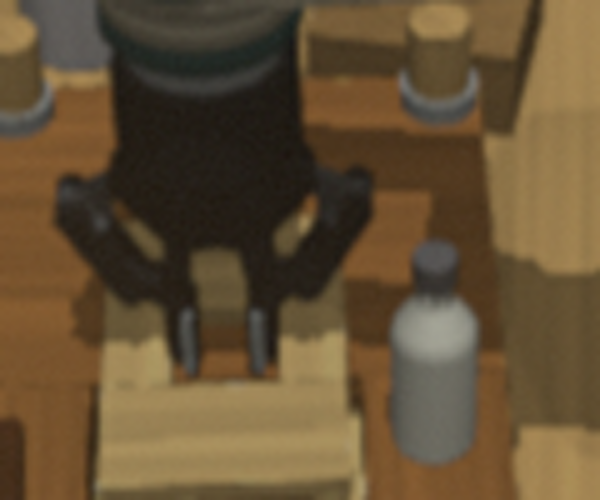

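View pics/k2.png

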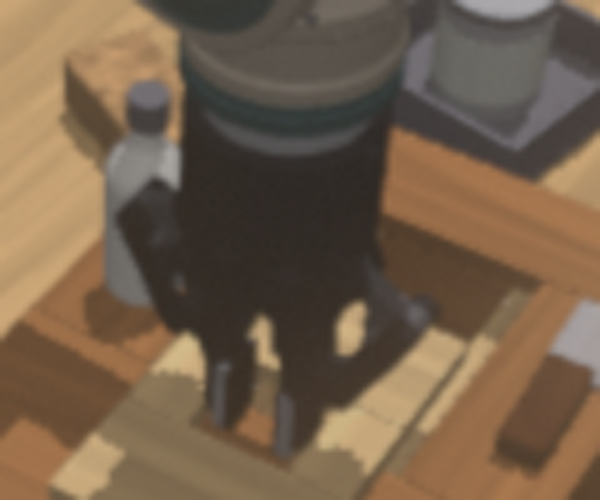

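```bash
python3 - <<'E'
from h import *
s=cams.get_image('side');o=env.get_obs();c0=o['position'];c,sn=np.cos(.086),np.sin(.086);n=np.array([-sn,c,0]);ex=np.array([c,sn,0])
K=s['camera_matrix'];R=np.array(s['R']);C=-R.T@s['t']
for u,v in [(261,200),(324.8,198),(324,195),(262,197)]:
    d=R.T@np.linalg.inv(K)@np.array([u,v,1.]); k=n@(c0-C)/(n@d);X=C+k*d;print((X-c0)@ex, X[2])
# bottle shoulder
for u,v in [(337,217),(337,226),(330,226),(345,226)]:
    d=R.T@np.linalg.inv(K)@np.array([u,v,1.]); q=np.array([.464,.0245,0]);k=n@(q-C)/(n@d);X=C+k*d;print('b',X)
E
```

```text
0.06243661201293326 0.19600157681741603
-0.06722197414381864 0.19629757029544248
-0.06570218592877426 0.20448434642122104
0.0596659838497594 0.20403810087577112
b [0.46164164 0.02429668 0.18325946]
b [0.46155481 0.02428919 0.15798621]
b [0.47570784 0.02550936 0.15858883]
b [0.44536212 0.02289318 0.15729675]
```

jog_arm(rows="0 0 0.1 0 0.1; 0 0 0.1 0 0; 0 0 0.1 0 0; -0.05 0.5 0.1 0 0; -0.09 1 0.1 0 0; -0.13 1.4 0.1 0 0; -0.17 1.8 0.1 0 0; -0.2 2.2 0.1 0 0; -0.21 2.3 0 0 0; -0.21 2.3 -0.5 0 0; -0.23 2.5 -1 0 0; -0.23 2.5 -1 0 0")

```text
time: 14.08
position: [0.5525, 0.0142, 0.1016]
tcp_rot: [0.707, -0.706, -0.028, 0.029]
contact_force: [-0.1, -0.7, 0.3]
finger_gap: 0.0002
```

```bash
python3 - <<'E'
from h import *
o=env.get_obs();print(o['time'],o['position'],o['finger_gap'],o['contact_force'])
w=shot('wrist','w12.png');s=shot('side','s12.png');p=cams.get_image('scene')
cv2.imwrite('pics/c12.png',np.vstack([np.hstack([cv2.resize(w['image'],(400,300)),cv2.resize(s['image'][140:320,210:390],(300,300))]),np.hstack([cv2.resize(p['image'][140:340,250:450],(300,300)),np.zeros((300,400,3),np.uint8)])]))
E
```

```text
14.075 [0.55245361 0.01417375 0.101555  ] 0.00018920875460826531 [-0.05185491 -0.66566703  0.32083152]
```

View pics/c12.png

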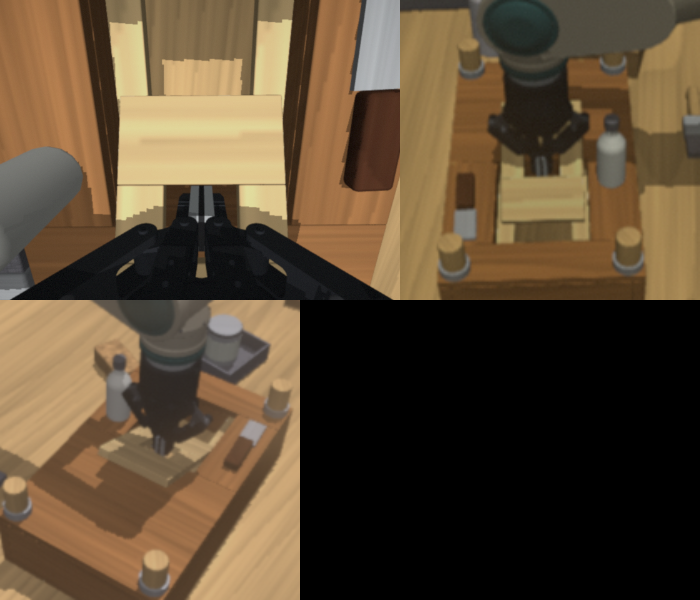

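The panel has tipped and its leading end is down between the side walls (wrist view, columns 117–285 of the reduced picture). I keep pushing and go a bit deeper.

jog_arm(rows="-0.05 0.5 -0.5 0 0; -0.09 1 -1 0 0; -0.14 1.5 -1.3 0 0; -0.18 2 -1.5 0 0; -0.23 2.5 -1.5 0 0; -0.28 3 -1.5 0 0; -0.32 3.5 -1.5 0 0; -0.37 4 -1.5 0 0; -0.41 4.5 -1.5 0 0; -0.46 5 -1.5 0 0; -0.46 5 -1.5 0 0")

```text
time: 15.6
position: [0.5482, 0.0645, 0.0874]
tcp_rot: [0.707, -0.706, -0.029, 0.028]
contact_force: [0.2, 0.1, 0.1]
finger_gap: 0.0001
```

```bash
cat > look.py <<'E'
from h import *
import sys
o=env.get_obs();print(o['time'],o['position'],o['finger_gap'],o['contact_force'])
w=shot('wrist','w%s.png'%sys.argv[1]);s=shot('side','s%s.png'%sys.argv[1]);p=shot('scene','p%s.png'%sys.argv[1])
cv2.imwrite('pics/c%s.png'%sys.argv[1],np.hstack([cv2.resize(w['image'],(440,330)),np.vstack([cv2.resize(s['image'][140:320,210:390],(300,300),interpolation=cv2.INTER_CUBIC),cv2.resize(p['image'][140:340,250:450],(300,300),interpolation=cv2.INTER_CUBIC)])[:330*2][:600] if 0 else cv2.resize(s['image'][140:320,210:390],(330,330),interpolation=cv2.INTER_CUBIC)]))
E
python3 look.py 13
```

```text
15.6 [0.54822347 0.0644652  0.08739237] 0.00013450131910258236 [0.21411521 0.07392524 0.10281339]
```

View pics/c13.png

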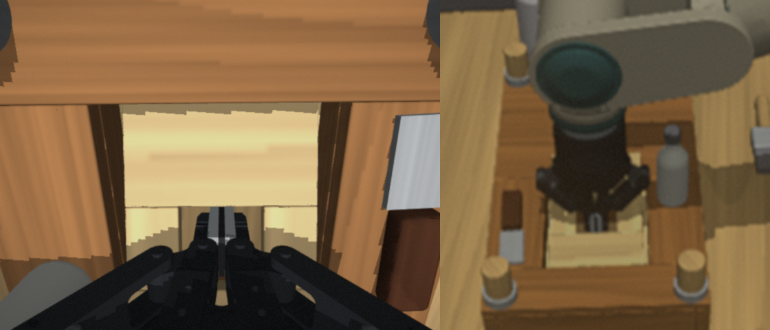

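jog_arm(rows="-0.05 0.5 0 0 0; -0.09 1 0 0 0; -0.14 1.5 0 0 0; -0.18 2 0 0 0; -0.23 2.5 0 0 0; -0.28 3 0 0 0; -0.32 3.4 0 0 0; -0.34 3.7 0 0 0; -0.34 3.7 0 0 0")

```text
time: 16.88
position: [0.5448, 0.1012, 0.0873]
tcp_rot: [0.707, -0.707, -0.028, 0.028]
contact_force: [0.1, 0.1, -0.1]
finger_gap: 0.0002
```

```bash
python3 look.py 14
```

```text
16.875 [0.54480437 0.10121299 0.08733998] 0.00023044921805987571 [ 0.05589475  0.08417322 -0.08589818]
```

View pics/c14.png

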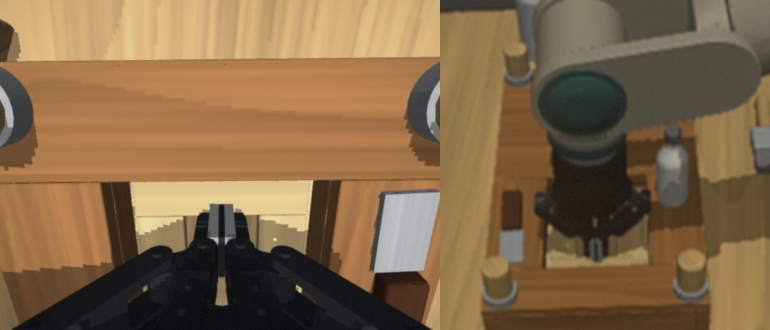

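View pics/p14.png

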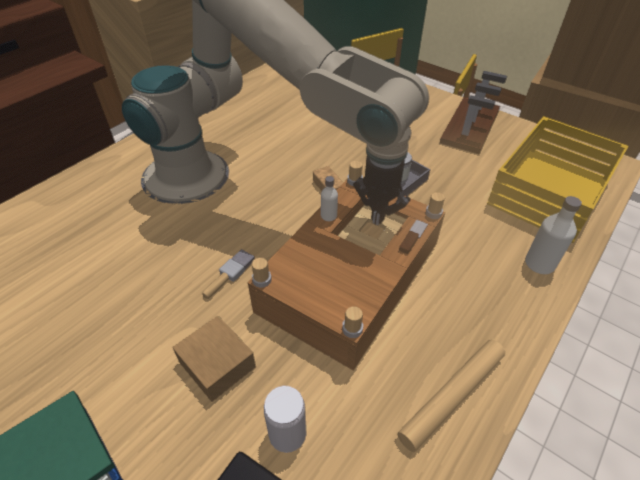

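```bash
python3 - <<'E'
from h import *
w=cams.get_image('wrist');s=cams.get_image('scene')
cv2.imwrite('pics/z15.png',np.hstack([cv2.resize(w['image'][240:440,160:480],(400,300)),cv2.resize(s['image'][180:260,320:427],(400,300),interpolation=cv2.INTER_CUBIC)]))
c,sn=np.cos(.092),np.sin(.092)
def b(X): d=X[:2]-np.array([.5542,-.0021]); return np.round([d[0]*c+d[1]*sn,-d[0]*sn+d[1]*c+.004],4)
for u in [(210,314.5),(445,313)]:
    for z in (.076,.084,.09): print(u,z,b(ray(w,*u,z)))
print('tcp',b(env.get_obs()['position']))
E
```

```text
(210, 314.5) 0.076 [-0.047   0.1081]
(210, 314.5) 0.084 [-0.0443  0.1125]
(210, 314.5) 0.09 [-0.0423  0.1159]
(445, 313) 0.076 [0.0507 0.1075]
(445, 313) 0.084 [0.0479 0.112 ]
(445, 313) 0.09 [0.0458 0.1154]
tcp [1.000e-04 1.074e-01]
```

View pics/z15.png

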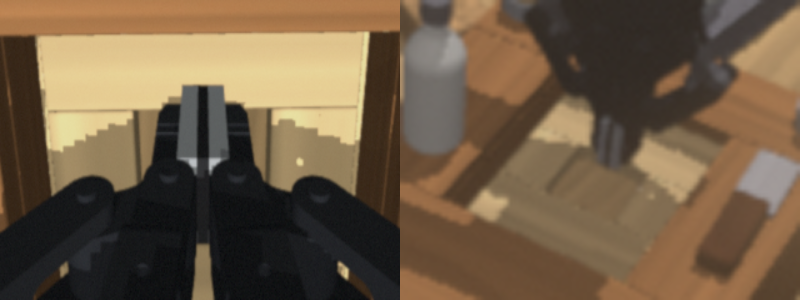

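The panel measures 103 mm wide at z = 76 mm, so it has already dropped flat with its centre at about bench y = +85. The fingertips slid up onto it. I lift, go back to over the hole's middle, and look.

jog_arm(rows="0 0 1 0 0; 0.1 -1.1 1.5 0 0; 0.21 -2.3 1.5 0 0; 0.21 -2.3 1.5 0 0; 0.21 -2.3 1.5 0 0")

```text
time: 17.75
position: [0.5468, 0.0778, 0.102]
tcp_rot: [0.707, -0.707, -0.028, 0.028]
contact_force: [-0.9, 0.4, -0.3]
finger_gap: -0.0001
```

```bash
python3 look.py 16
```

```text
17.75 [0.54677295 0.07781026 0.10204196] -9.73578751353455e-05 [-0.87223153  0.41620297 -0.28819007]
```

View pics/w16.png

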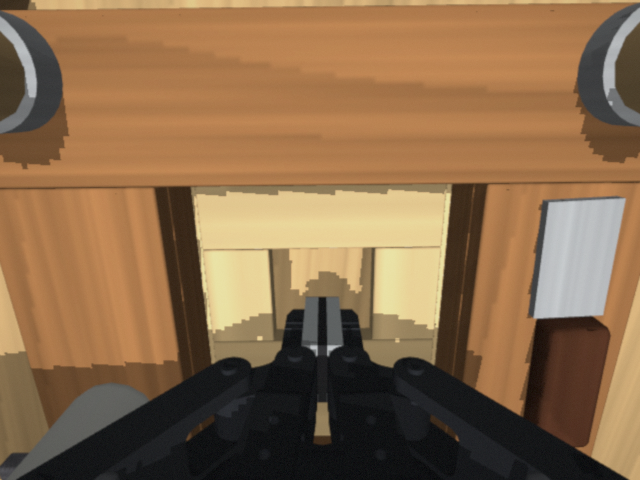

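```bash
python3 - <<'E'
import cv2
p=cv2.imread('pics/p16.png');cv2.imwrite('pics/p16z.png',cv2.resize(p[170:290,300:440],None,fx=5,fy=5,interpolation=cv2.INTER_CUBIC))
E
```

```text
(no output)
```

View pics/p16z.png

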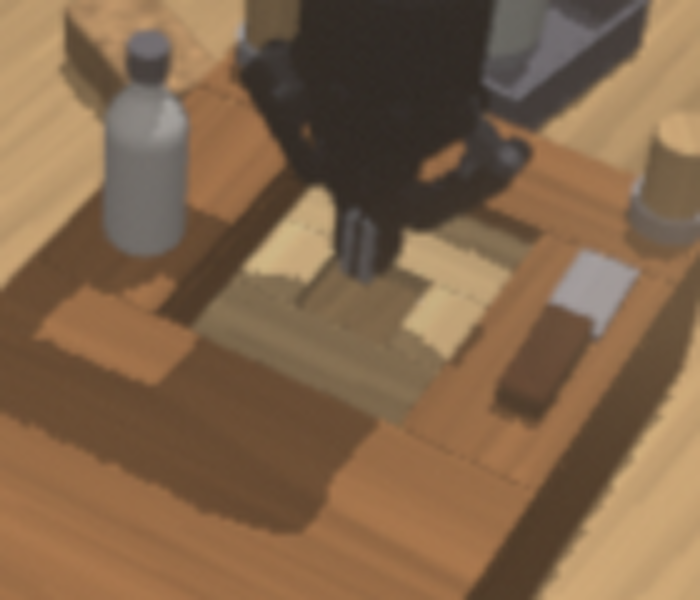

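```bash
cat >> h.py <<'E'
def bf(X):
    c,sn=np.cos(.092),np.sin(.092); d=X[:2]-np.array([.5542,-.0021]); return np.round([d[0]*c+d[1]*sn,-d[0]*sn+d[1]*c+.004],4)
E
python3 - <<'E'
from h import *
w=cams.get_image('wrist')
for u in [(203,249),(441,247),(271,248),(373,247),(277,341),(370,340)]: print(u,bf(ray(w,*u,.076)),bf(ray(w,*u,.084)))
print('tcp',bf(env.get_obs()['position']))
E
```

```text
(203, 249) [-0.0518  0.1089] [-0.0491  0.1118]
(441, 247) [0.0512 0.1086] [0.0486 0.1115]
(271, 248) [-0.0223  0.109 ] [-0.0211  0.1119]
(373, 247) [0.0218 0.1089] [0.0207 0.1118]
(277, 341) [-0.022   0.0625] [-0.0208  0.0678]
(370, 340) [0.0218 0.0626] [0.0207 0.0678]
tcp [0.     0.0847]
```

The panel lies flat: its hole measures y 62.5–109 mm at z = 76, and it is square and centred in x. I lower the tips into the hole and slide it back.

jog_arm(rows="0 0 -1.5 0 0; 0 0 -3.2 0 0; 0 0 -3.2 0 0; 0.05 -0.5 -3.2 0 0; 0.09 -1 -3.2 0 0; 0.12 -1.4 -3.2 0 0; 0.16 -1.8 -3.2 0 0; 0.2 -2.2 -3.2 0 0; 0.22 -2.45 -3.2 0 0; 0.22 -2.45 -3.2 0 0; 0.22 -2.45 -3.2 0 0")

```text
time: 19.32
position: [0.5489, 0.0533, 0.07]
tcp_rot: [-0.706, 0.707, 0.028, -0.028]
contact_force: [-0.1, -0.3, -0.7]
finger_gap: -0.0001
```

```bash
python3 look.py 17; python3 -c "
from h import *
print(bf(env.get_obs()['position']))"
```

```text
19.325 [0.54890716 0.05326356 0.06998631] -8.446667924617023e-05 [-0.11443845 -0.30566588 -0.68009416]
[-0.0001  0.0598]
```

View pics/w17.png

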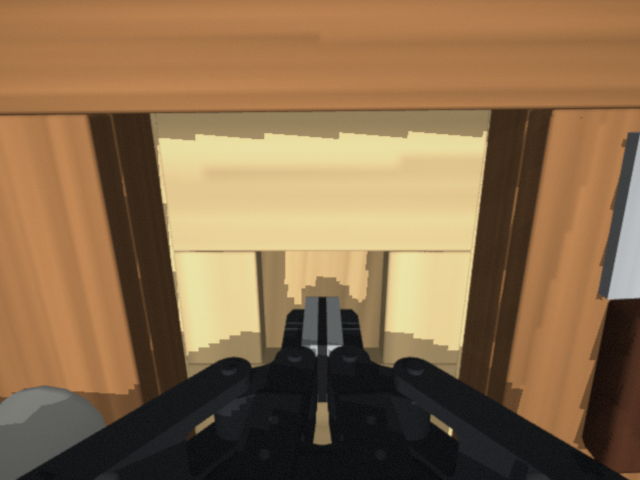

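Sliding works. I creep the rest of the way until the force shows the stop.

jog_arm(rows="0.01 -0.1 0 0 0; 0.02 -0.2 0 0 0; 0.03 -0.3 0 0 0; 0.03 -0.35 0 0 0; 0.03 -0.35 0 0 0")

```text
time: 20.1
position: [0.5487, 0.0522, 0.0702]
tcp_rot: [0.708, -0.705, -0.028, 0.029]
contact_force: [-4.6, 9.8, 2.2]
finger_gap: -0.0002
```

```bash
python3 - <<'E'
from h import *
o=env.get_obs();print(bf(o['position']),o['contact_force'])
w=shot('wrist','w18.png')
E
```

```text
[-0.0005  0.0585] [-4.5658597   9.76994589  2.16284244]
```

View pics/w18.png

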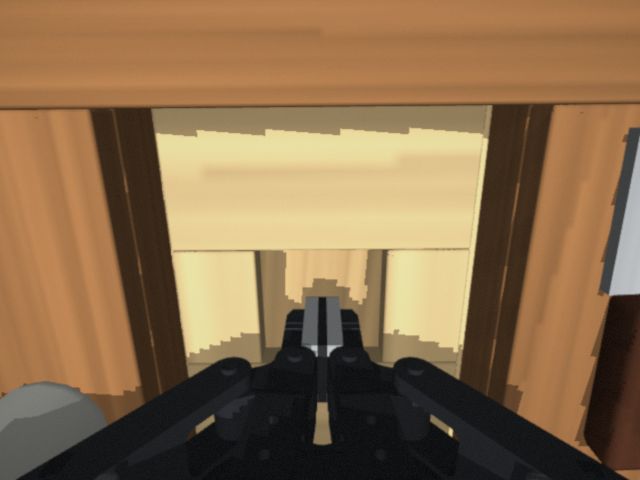

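The slide stopped at finger y = 58.5 mm (58 expected) with about 10 N against the wall. I ease off, go up clear, and check.

jog_arm(rows="-0.05 0.6 0 0 0; -0.07 0.8 0 0 0; -0.07 0.8 3 0 0; -0.07 0.8 8 0 0; -0.07 0.8 14 0 0; -0.07 0.8 18 0 0; -0.07 0.8 18 0 0; -0.07 0.8 18 0 0")

```text
time: 21.15
position: [0.5485, 0.0578, 0.2493]
tcp_rot: [-0.706, 0.707, 0.028, -0.029]
contact_force: [-0.4, -0.1, 0.5]
finger_gap: 0.0002
```

```bash
python3 look.py 19
```

```text
21.15 [0.5484931  0.05779872 0.24926477] 0.00018048353963001998 [-0.36169879 -0.13025661  0.52937995]
```

View pics/w19.png

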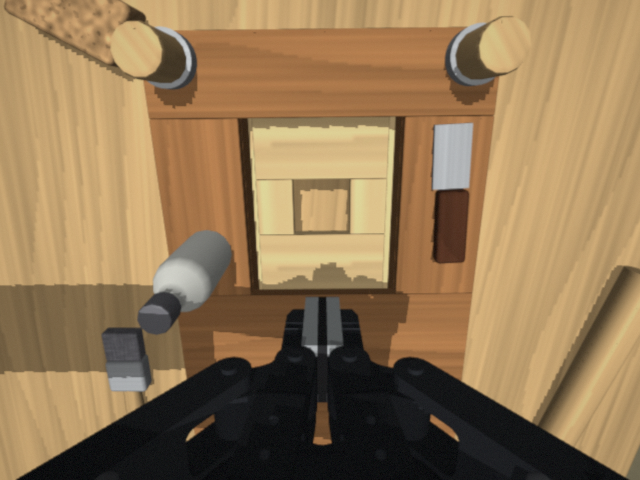

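View pics/p19.png

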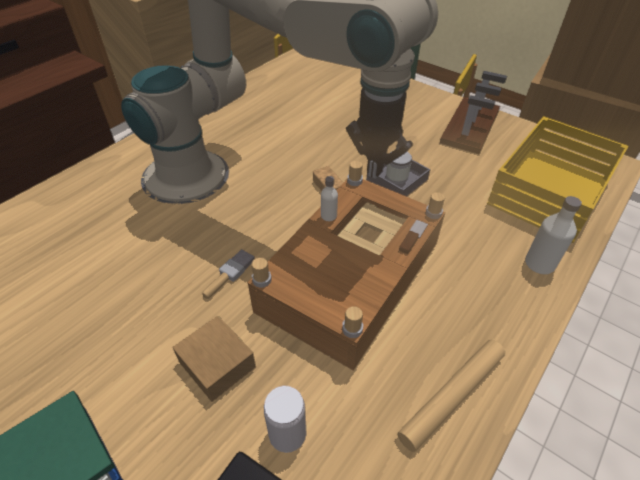

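View pics/s19.png

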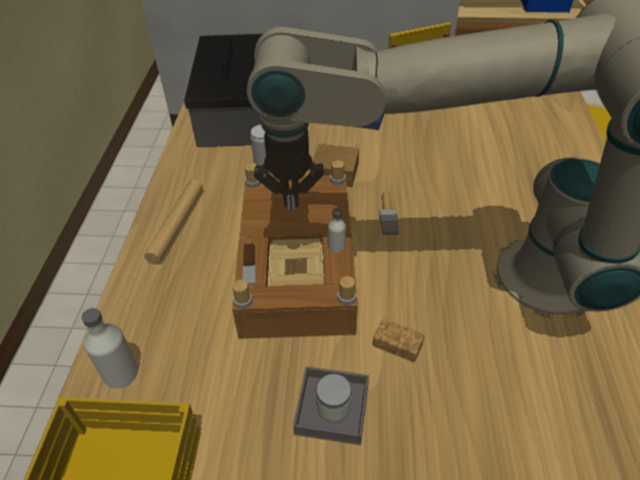

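```bash
python3 - <<'E'
from h import *
w=cams.get_image('wrist')
c=cv2.resize(w['image'][100:310,220:430],None,fx=2.8,fy=2.8,interpolation=cv2.INTER_CUBIC);cv2.imwrite('pics/z20.png',c)
X=[ray(w,*u,.076) for u in [(294,180),(350,179.5),(294,234),(350,233.5)]]
for x in X: print(bf(x))
print('ctr',bf(np.mean(X,0)),'open',bf(ray(w,250,294,.1)),bf(ray(w,395,293,.1)),bf(ray(w,245,118,.1)),bf(ray(w,404,117,.1)))
E
```

```text
[-0.0232  0.0929]
[0.0209 0.0928]
[-0.0247  0.0483]
[0.0214 0.0482]
ctr [-0.0014  0.0706] open [-0.0598  0.006 ] [0.0562 0.0055] [-0.0536  0.1404] [0.0561 0.1397]
```

View pics/z20.png

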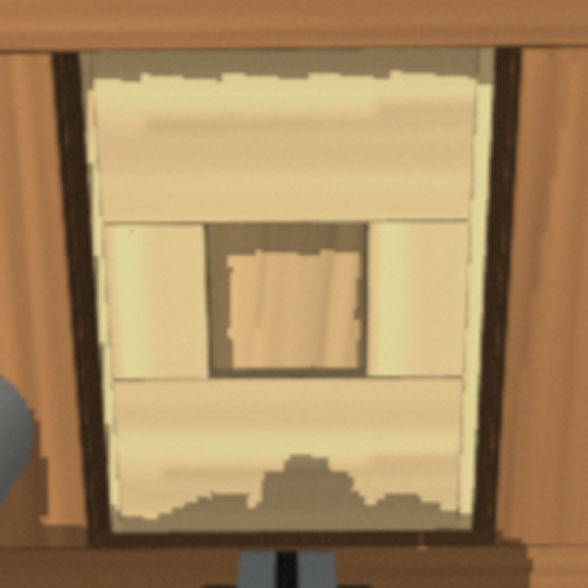

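The panel's centre reads bench (−1, +70.6) mm against the target (0, +70), with both ends under the lips. The tin stands in the tray and everything else is where it was. Handing in.

```bash
python3 -c "
from rig import workorder
print(workorder.sign_off())"
```

```text
the job is handed in; nothing more can be done
None
```

The job is done and handed in at about 21 s of the 67 s allowed.

- **Tin:** I lifted it off the panel and set it in the grey tray. The side view shows it upright and roughly centred.
- **Panel:** I squared it with the fingers in its hand hole and pushed it along the deck until it tipped into the opening. I then pushed it under the deep lip until it dropped flat, and slid it back until it stopped. It stopped 0.5 mm short of the expected finger position, with about 10 N of force, so I took that as the stop wall.
- **Last check:** The panel lies flat. Its centre measures about bench (−1, +70.6) mm against the target (0, +70), so both ends are tucked under the lips. By eye, the bottle, scraper and other things are where they were. The gripper was clear of everything at hand-in.

**Departures and small disagreements:**
- The panel dropped flat at bench y ≈ 85, before reaching the far wall, and the fingertips then slid onto its top. The force reading stayed near zero, and I confirmed it was flat before sliding it back.
- In the last picture, edges of known position read up to about 4 mm off: the opening's near edge came out at 5.8 mm instead of 4, and its far left corner about 4 mm off in x. The final position is therefore only good to a few millimetres from the camera alone.

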